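# Clamp an embossing die in its carrier with the ball-knob screw

## Robot

A 6-joint arm with a two-finger parallel gripper is mounted at the origin on the work surface. World frame = base frame: x ahead of the robot, y to its left, z up, the work surface at z = 0. Lengths are in mm, angles in rad, forces in N, time in s.
With the tool pointing down it reaches from about 325 to 775 mm from the base axis. Payload 9.3 kg.
Tool frame: the origin (TCP) lies between the finger pads; the fingertips stand 11 mm ahead of it and the grasp point (between the pads) lies 8 mm behind it; z points along the fingers, y is the direction in which the jaws open and shut (so a half turn about z gives the same grasp; the last joint's range is limited). The gripper opens to 85 mm and grips with 20 to 120 N. Pads are 22 mm wide; open, the fingers measure 114 mm over their backs; the gripper's body (76 mm by 85 mm) begins 54 mm behind the grasp point. The pads swing forward as they close: fully open they stand 13 mm farther back than shut.
Start: joints at [0.959, 0.259, 0.021, 1.334, 0, 1.418], TCP at [243.581, 493.118, 242.279] pointing down, gripper open.
Joint ranges: [-3.04, 3.04], [-0.91, 1.82], [-1.04, 1.36], [-1.92, 1.95], [-1.52, 1.45], [-3.14, 3.14]. Speed limits (rad/s): [2.22, 2.22, 2.79, 3.14, 3.14, 3.14].

## Interface

Orientations are given as a rotation vector (axis times angle).
In Python, from bench import ctrl gives the robot as it stands.
- The arm moves only by the tool send_rows, never from a script. Its argument "increments" is a list of rows, each a list of 7 numbers: the shift along the world's x, y, z in mm, then the turn, a rotation vector about the world's x, y, z in units of 10 degrees (1.0 is 10 degrees), then the closure, from 0 (fully open) to 1 (shut). In form: [[tx, ty, tz, rx, ry, rz, gripper], ...]. A call has 1 to 5 rows; each row shifts and turns the pose as measured when the row begins; what a row does not reach is not made up. A row lasts 1/8 s, in which the tool goes at most 62.5 mm and 10.7 degrees, less where a joint would pass 70% of its speed; a pose out of reach is approached as far as the arm can. A call is refused whole if a number of a shift passes 62.5 or a number of a turn 1, either way. A call with a gripper value outside its range is refused whole. The fingers move at their own pace and stop on an object; "squeeze" is the grip in N (left out, the last holds). Time passes only in rows, so rows that do not move let the fingers close. It gives the time, the measured TCP pose, the force and the opening at its end, in the units of the state.
- ctrl.get_obs(): the state, without advancing time (a new reading comes with each control period).
- ctrl.read_camera(name): name is "side" or "top" or "wrist"; returns a dict with "pixels" (480x640x3 uint8, red, green, blue), "intrinsics" (3x3 intrinsics, pixels), "pose" (4x4, takes a point from camera to world coordinates). Camera axes: x right, y down, z forward; pixel columns grow to the right and rows downward; lengths in mm; the calibration is good to about 2 mm. A picture is of the moment at which its call begins. There is no depth.
- ctrl.job_done(): hands the job in, once; it reports no verdict.
Trained networks look in the newest picture that a camera, given by its name, has taken for a name from the list of things; names that differ only in an ending like _2 or _b are one class to them, and where a whole thing is asked for, a point or a joint stands for the part that bears it (a point fixed in the world has none). Each returns a list of dicts, best first, with "confidence" (0 to 1); they miss things now and then, are a little off and sometimes report something else, mostly with a low value. They report only what shows in the picture. A call takes as long as a camera call. They do not tell look-alikes from the thing itself.
- ctrl.find_in(camera, name): "rect" ([left, top, width, height] in pixels, round what is visible of it).
- ctrl.silhouettes(camera, name): "region" (480x640 bool, what is visible of it) and "rect" ([left, top, width, height] in pixels, round what is visible of it).
The state is a dict: "t": time; "joint_positions": joint angles; "qvel": joint speeds; "joint_efforts": joint torques, N m; "tcp_pos": TCP position; "ee_rot": TCP orientation; "force": force on the tool from outside, world axes, zero at the start; "torque": the same for the moment, N m; "opening": finger opening in mm.
Only numpy, scipy, OpenCV 4.12 (cv2) and the standard library are available. Lean on these libraries where they do the work, as an engineer would, in place of code of your own. Each camera call takes 0.05 s, during which the arm holds its last target.

## Task

Push the embossing die along the rails of its carrier until it is fully home against the back stop, then tighten the clamp on it by turning the smooth black ball knob clockwise until the rubber foot holds the die firmly, but do not overtighten it. Let go at the end and leave everything else on the table where it is.

Things in the scene. Friction and masses are not known exactly. Their poses are not given: they have to be found in the camera images.
- carrier: Die carrier, fixed: aluminium plate 280 x 200 mm on feet, top 28 mm above the table. Origin on the table; x runs along the rails from the open front to the back stop, y left, z up; plate spans x -160 to 120. Two steel guide rails 10 mm high, inner faces 87 mm apart, x -65 to 50, flared mouth to x -93 (101 mm wide outside).
- stop_face (a point): Middle of the front face of the back stop, a steel bar 10 mm high across the rails' far end: carrier x = 50, y = 0 mm, on the plate's top face; axes as the carrier's. A die fully home touches it: the die's origin is then 60 mm in front of it (carrier x = -10), with 1.5 mm play to each side.
- die: Embossing die, loose, 0.35 to 0.65 kg: aluminium base 120 (x) x 84 (y) x 12 mm; brass engraved block 70 x 50 x 10 mm on its front part (x -60 to 10), front faces flush, together 22 mm high; bare shoulder x 10 to 60 for the clamp foot. Origin: centre of underside, x to the back. It starts between the rails, 25 to 55 mm short of home; a push of 2 to 5 N on its front face slides it.
- clamp: Dark steel screw clamp bolted behind the stop: post, arm, vertical spindle with ball knob above and black hard-rubber foot (22 mm) below. Origin on the carrier plate under the spindle axis (carrier x = 25, y = 0). The foot's setting on the spindle differs from job to job: with the die home, 0.6 to 7.5 mm of air is under it at the start. The foot must keep pressing with 40 N or more; over 240 N bruises the die.
- ball_centre (a point): Centre of the ball knob, a smooth black sphere 50 mm across, 148 mm above the table at the start; below it a 26 mm collar, its top 24 mm under this point. It turns about the vertical; this point sinks with it but does not turn. Slippery (friction 0.2 to 0.3): grip squarely across the widest part, at centre height, with 60 to 90 N; higher up the fingers slide off. Turn it in several grips.
- boss_top (a point): Top of the clamp arm's round boss (36 mm) on the spindle axis, 93 mm above the table. Clockwise from above lowers ball and foot 12 mm a turn; thread friction 0.12 N m either way. The foot's load turns it back: 0.0019 N m per N, 0.45 N m per rad past touching (fingers creep). Aim for 80 to 170 N, i.e. 0.15 to 0.32 N m (friction adds up to 0.12 while turning, takes as much at rest). Let go, it eases to 64 N.
- hex_key: Bystander: steel hex key, 70 mm, lying on the carrier plate left of the rails. Origin at mid length.
- spare_die: Bystander: small die 80 x 60 x 10 mm with a round brass face, on the table left of the carrier. Origin under its centre.
- foil_roll: Bystander: standing spool of gold foil, 68 mm across, 80 mm high, to the far right.
- mallet: Bystander: white-headed mallet with a 200 mm wooden handle, lying to the right.
- leather_stack: Bystander: stack of brown leather blanks 120 x 90 x 20 mm, to the left.
- screwdriver: Bystander: screwdriver lying to the left.
- wax_tin: Bystander: round steel tin, 72 mm across, 50 mm high, to the far left.
Things that resemble listed ones, but are neither listed nor needed, are in the scene too. Leave any red look-alike of the die alone.

How it is judged:
By the outcome, as a careful person would: the job done as asked, in the order asked, and still so for the second after the job is handed in, with the robot touching nothing.
It also fails if it takes over 72 s, if anything falls off the work surface, if the arm or the gripper's body presses on something with over 40 N, if the wrist force passes 120 N, or if a joint passes its speed limit or range.

## Working session

There is one attempt and no reset: what is moved stays moved. The work goes in short steps, Python scripts to look and compute and a tool call to move; the robot and the scene stay as the last step left them, time stands still between calls to the robot, and variables do not carry over. Pictures are saved under pics/ and viewed, and the job is handed in when it is done.

Besides the shell and the picture viewer there is one more tool, called as name(argument=value, ...), one argument or row to a line, values as JSON. send_rows: Moves the arm, as the interface text tells. Its arguments: {"type":"object","properties":{"increments":{"type":"array"},"squeeze":{"type":"number"}},"required":["increments"]}

```bash
ls; mkdir -p pics; cat > h.py <<'E'
import numpy as np, cv2
from bench import ctrl
def shot(c,fn=None):
    r=ctrl.read_camera(c)
    if fn: cv2.imwrite('pics/'+fn,r['pixels'][:,:,::-1])
    return r
def ray(r,u,v):
    K=np.array(r['intrinsics']);T=np.array(r['pose'])
    d=T[:3,:3]@np.linalg.solve(K,[u,v,1.]);return T[:3,3],d
def atz(r,u,v,z):
    o,d=ray(r,u,v);return o+d*(z-o[2])/d[2]
def proj(r,p):
    K=np.array(r['intrinsics']);T=np.array(r['pose'])
    c=T[:3,:3].T@(np.array(p)-T[:3,3]);q=K@c;return q[:2]/q[2]
E
python3 - <<'E'
from h import *
np.set_printoptions(precision=3,suppress=True)
print(ctrl.get_obs())
for c in ['top','side','wrist']:
    r=shot(c,c+'0.png');print(c,np.array(r['pose']),np.array(r['intrinsics']))
    for n in ['carrier','die','clamp','ball_centre','boss_top','stop_face','hex_key']:
        try: print(n,[(np.round(d['rect']).tolist(),round(d['confidence'],2)) for d in ctrl.find_in(c,n)])
        except Exception as e: print(n,e)
E
```

```text
pics
{'t': 0.0, 'joint_positions': array([0.959, 0.259, 0.021, 1.334, 0.   , 1.418]), 'qvel': array([-0.   ,  0.002, -0.001,  0.   ,  0.   ,  0.001]), 'joint_efforts': array([ -0.001, -55.564,  34.453,   0.014,  -0.   ,   0.   ]), 'tcp_pos': array([243.437, 492.884, 241.664]), 'ee_rot': array([-0.714, -3.059,  0.002]), 'force': array([ 0.025,  0.007, -0.3  ]), 'torque': array([-0.041, -0.078,  0.008]), 'opening': 85.5828241811534}
top [[   0.021   -0.998    0.06   419.102]
 [  -1.      -0.021    0.003   30.112]
 [  -0.001   -0.06    -0.998 1439.943]
 [   0.       0.       0.       1.   ]] [[548.919   0.    315.983]
 [  0.    548.919 244.018]
 [  0.      0.      1.   ]]
carrier [([245.0, 155.0, 95.0, 122.0], 0.8), ([154.0, 252.0, 12.0, 80.0], 0.5), ([267.0, 161.0, 28.0, 43.0], 0.26)]
die [([214.0, 303.0, 50.0, 37.0], 0.77), ([374.0, 246.0, 39.0, 48.0], 0.72), ([275.0, 199.0, 42.0, 51.0], 0.68)]
clamp [([269.0, 164.0, 25.0, 37.0], 0.57)]
ball_centre [([275.0, 184.0, 21.0, 18.0], 0.67), ([204.0, 220.0, 30.0, 35.0], 0.64)]
boss_top [([268.0, 160.0, 29.0, 44.0], 0.94), ([95.0, 214.0, 52.0
[... 386 characters left out ...]
 28.0], 0.53)]
die [([210.0, 230.0, 45.0, 48.0], 0.93), ([306.0, 220.0, 44.0, 36.0], 0.81), ([333.0, 301.0, 52.0, 40.0], 0.57)]
clamp [([336.0, 187.0, 35.0, 33.0], 0.62)]
ball_centre [([338.0, 186.0, 19.0, 39.0], 0.73)]
boss_top [([340.0, 186.0, 32.0, 36.0], 0.94)]
stop_face [([280.0, 195.0, 111.0, 85.0], 0.96), ([457.0, 318.0, 33.0, 39.0], 0.2)]
hex_key []
wrist [[  0.442   0.861   0.25  180.055]
 [  0.897  -0.425  -0.123 523.721]
 [  0.      0.279  -0.96  374.165]
 [  0.      0.      0.      1.   ]] [[388.302   0.    320.95 ]
 [  0.    388.302 239.37 ]
 [  0.      0.      1.   ]]
carrier []
die [([53.0, 301.0, 111.0, 85.0], 0.62)]
clamp []
ball_centre []
boss_top []
stop_face []
hex_key []
```

View pics/top0.png

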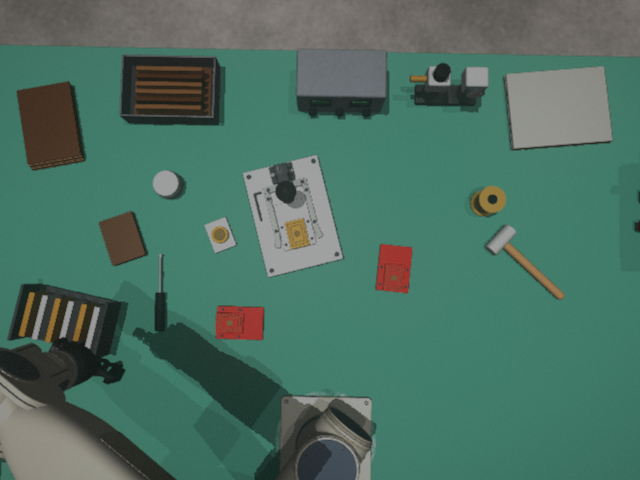

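View pics/side0.png

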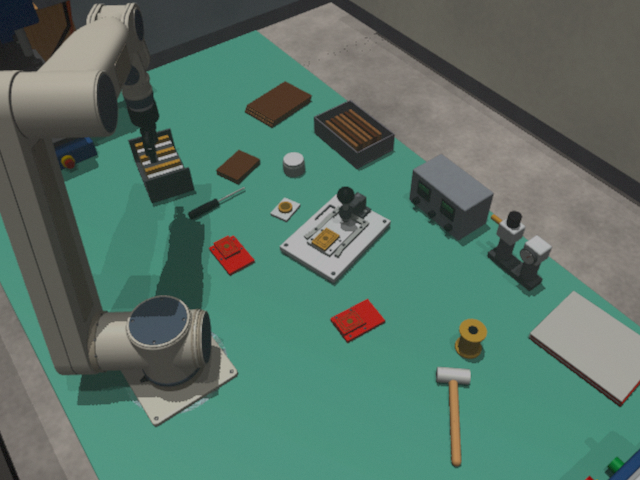

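```bash
python3 - <<'E'
import cv2
a=cv2.imread('pics/top0.png')[145:285,235:350];cv2.imwrite('pics/top0c.png',cv2.resize(a,None,fx=4.2,fy=4.2,interpolation=cv2.INTER_CUBIC))
a=cv2.imread('pics/side0.png')[170:290,270:400];cv2.imwrite('pics/side0c.png',cv2.resize(a,None,fx=5,fy=5,interpolation=cv2.INTER_CUBIC))
E
```

```text
(no output)
```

View pics/top0c.png

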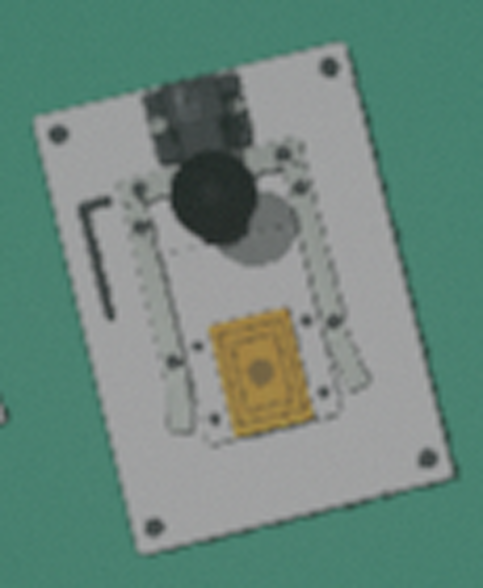

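View pics/side0c.png

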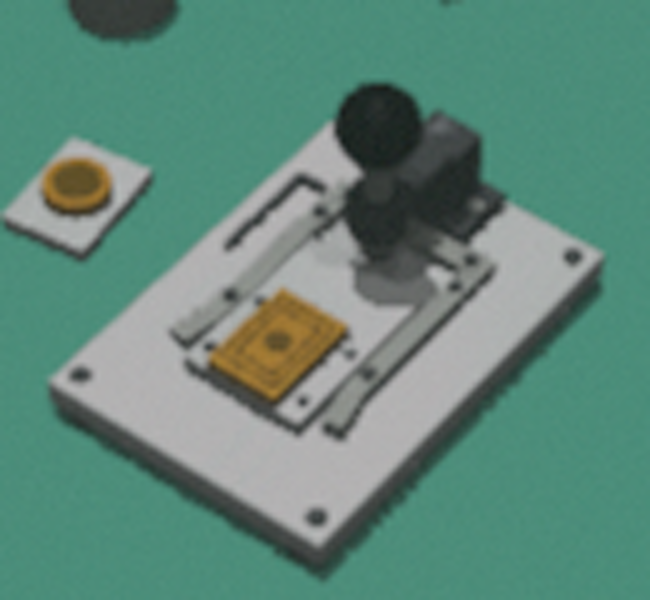

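The wanted die is the brass-faced one between the rails at top px (297,233). The red look-alikes are at (395,268) and (240,322). The wanted ball is the clamp's knob at (286,192), and the similar knob on another device is at (442,72). The crops confirm both choices. Next I'll fit the carrier pose.

```bash
cat > fit.py <<'E'
from h import *
np.set_printoptions(precision=2,suppress=True)
def rigid(P,Q): # P carrier -> Q world 2D
    P=np.array(P,float);Q=np.array(Q,float);p=P.mean(0);q=Q.mean(0)
    H=(P-p).T@(Q-q);a=np.arctan2(H[0,1]-H[1,0],H[0,0]+H[1,1])
    R=np.array([[np.cos(a),-np.sin(a)],[np.sin(a),np.cos(a)]])
    return a,R,q-R@p
E
python3 - <<'E'
from fit import *
for cam,off,s,C in [('top',(235,145),4.2,[(140,553),(455,478),(348,43),(35,117)]),('side',(270,170),5,[(50,382),(322,555),(604,257),None])]:
    r=shot(cam)
    P=[(-160,100),(-160,-100),(120,-100),(120,100)]
    pp=[p for p,c in zip(P,C) if c]; Q=[atz(r,(c[0]+.5)/s-.5+off[0],(c[1]+.5)/s-.5+off[1],28)[:2] for c in C if c]
    a,R,t=rigid(pp,Q)
    print(cam,np.degrees(a),t,'res',np.array([R@p+t-q for p,q in zip(np.array(pp),Q)]))
    # die front edge
    if cam=='top':
        D=[(207,443),(335,415)];z=40; B=[(237,437),(314,417),(290,308),(211,327)]
        ball=(214,197)
    else:
        D=[(187,362),(297,430)];z=40;B=[(208,360),(272,398),(348,330),(283,291)];ball=(378,127)
    for L,z in((D,40),(B,50)):
        for c in L:
            w=atz(r,(c[0]+.5)/s-.5+off[0],(c[1]+.5)/s-.5+off[1],z)[:2];print(z,w,R.T@(w-t))
    w=atz(r,(ball[0]+.5)/s-.5+off[0],(ball[1]+.5)/s-.5+off[1],148)[:2];print('ball',w,R.T@(w-t),'expect',R@[25,0]+t)
E
```

```text
top 14.821266258406853 [597.08 100.52] res [[-2.01  0.74]
 [-0.68 -0.87]
 [ 1.81 -0.3 ]
 [ 0.89  0.43]]
40 [486.42 115.47] [-103.16   42.75]
40 [505.07  38.02] [-104.94  -36.89]
50 [489.93  96.83] [-104.52   23.84]
50 [502.99  50.62] [-103.73  -24.18]
50 [568.82  66.57] [-36.01 -25.6 ]
50 [556.28 114.14] [-35.96  23.6 ]
ball [620.35 108.29] [24.48  1.56] expect [621.25 106.92]
side 15.126248781409338 [596.31  94.14] res [[-2.81 -0.11]
 [ 0.51  1.51]
 [ 2.3  -1.4 ]]
40 [484.44 104.8 ] [-105.21   39.49]
40 [504.16  25.94] [-106.76  -41.79]
50 [490.06  91.46] [-103.27   25.14]
50 [502.11  46.52] [-103.36  -21.39]
50 [567.36  61.21] [-36.54 -24.23]
50 [555.81 108.17] [-35.43  24.11]
ball [620.93 103.65] [26.25  2.76] expect [620.44 100.66]
```

send_rows(
  increments=[
    [22,-43,0,0,0,0.4,1],
    [22,-43,0,0,0,0.4,1],
    [22,-43,0,0,0,0.4,1],
    [22,-43,0,0,0,0.4,1],
    [22,-43,0,0,0,0.4,1],
  ],
  squeeze=60,
)

```text
t: 1.92
tcp_pos: [354.7, 274.5, 241.8]
ee_rot: [0.145, 3.137, 0.001]
force: [0.4, -0.5, 0.4]
opening: -0.0
```

```bash
cat > st.py <<'E'
from h import *
from scipy.spatial.transform import Rotation as Ro
np.set_printoptions(precision=3,suppress=True)
def st():
    o=ctrl.get_obs();R=Ro.from_rotvec(o['ee_rot']).as_matrix()
    print('t',round(o['t'],2),'q',o['joint_positions'],'p',o['tcp_pos'],'yaw_y',round(np.degrees(np.arctan2(R[1,1],R[0,1])),2),'toolz',R[:,2],'F',o['force'],'T',o['torque'],'op',round(o['opening'],2));return o,R
E
python3 -c "from st import *;st()"
```

```text
t 1.93 q [ 0.471  0.085 -0.198  1.287  0.     0.564] p [354.654 274.529 241.779] yaw_y 84.69 toolz [ 0.001  0.    -1.   ] F [ 0.352 -0.491  0.363] T [ 0.019 -0.077 -0.039] op -0.01
```

send_rows(
  increments=[
    [22,-43,0,0,0,0.4,1],
    [22,-43,0,0,0,0.4,1],
    [22,-43,0,0,0,0.4,1],
    [22,-43,0,0,0,0.4,1],
    [22,-40,0,0,0,0.4,1],
  ],
)

```text
t: 2.55
tcp_pos: [467.3, 54.8, 242.9]
ee_rot: [-0.42, 3.11, 0.002]
force: [0.4, 0.3, 0.1]
opening: -0.5
```

```bash
python3 - <<'E'
from st import *
st();r=shot('wrist','w1.png')
for n in ['carrier','die','clamp','ball_centre','boss_top']:
    print(n,[(np.round(d['rect']).tolist(),round(d['confidence'],2)) for d in ctrl.find_in('wrist',n)])
E
```

```text
t 2.55 q [-0.063  0.12  -0.154  1.293  0.002 -0.331] p [467.342  54.8   242.892] yaw_y 105.37 toolz [ 0.004  0.002 -1.   ] F [0.373 0.293 0.115] T [ 0.056 -0.021  0.016] op -0.45
carrier [([220.0, 184.0, 224.0, 170.0], 0.72)]
die [([22.0, 33.0, 127.0, 165.0], 0.87), ([285.0, 242.0, 93.0, 106.0], 0.85), ([479.0, 0.0, 161.0, 142.0], 0.78)]
clamp []
ball_centre [([321.0, 403.0, 8.0, 24.0], 0.68)]
boss_top [([315.0, 391.0, 14.0, 34.0], 0.71)]
```

View pics/w1.png

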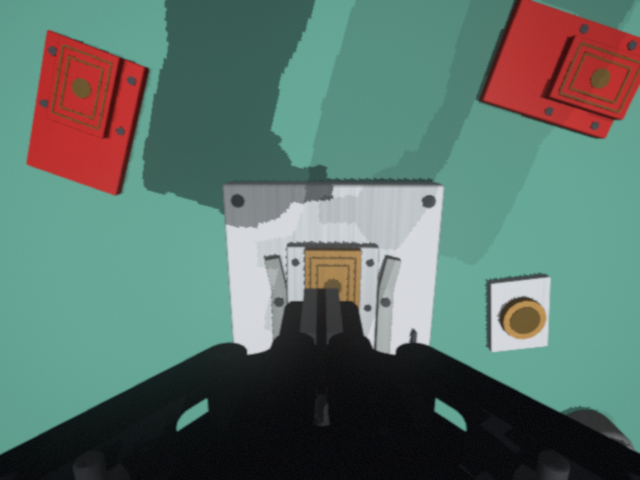

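```bash
python3 - <<'E'
from st import *
o,R=st();r=shot('wrist')
for u,v,z,n in [(223,183,28,'FR'),(443,183,28,'FL'),(288,246,40,'dieR'),(378,245,40,'dieL'),(305,249,50,'bR'),(361,249,50,'bL')]:
    print(n,atz(r,u,v,z))
c=np.array([466.6,62.6])
E
```

```text
t 2.85 q [-0.058  0.12  -0.155  1.293  0.002 -0.325] p [466.336  57.062 242.673] yaw_y 105.24 toolz [ 0.003  0.002 -1.   ] F [ 0.707  0.007 -0.113] T [ 0.042 -0.021  0.018] op 0.16
FR [468.197 -33.357  28.   ]
FL [416.482 155.87   28.   ]
dieR [506.153  36.715  40.   ]
dieL [483.865 114.743  40.   ]
bR [501.655  51.781  50.   ]
bL [488.716  99.161  50.   ]
```

send_rows(
  increments=[
    [-1,5,-35,0,0,0,1],
    [0,5,-40,0,0,0,1],
    [0,0,-40,0,0,0,1],
    [0,0,-40,0,0,0,1],
    [0,0,-30,0,0,0,1],
  ],
)

```text
t: 3.52
tcp_pos: [464.3, 73.5, 56.5]
ee_rot: [-0.43, 3.1, 0.001]
force: [0.6, -0.4, -0.0]
opening: -0.0
```

send_rows(
  increments=[
    [0,0,-5,0,0,0,1],
    [0,0,0,0,0,0,1],
  ],
)

```text
t: 3.78
tcp_pos: [462.9, 75.2, 50.9]
ee_rot: [-0.434, 3.102, 0.002]
force: [-0.6, -0.4, 1.6]
opening: 0.2
```

```bash
python3 - <<'E'
from st import *
st();r=shot('wrist','w2.png')
E
```

```text
t 3.77 q [-0.02   0.261 -0.508  0.792  0.003 -0.298] p [462.887  75.239  50.942] yaw_y 105.93 toolz [ 0.01   0.002 -1.   ] F [-0.566 -0.378  1.635] T [-0.021 -0.006 -0.01 ] op 0.23
```

View pics/w2.png

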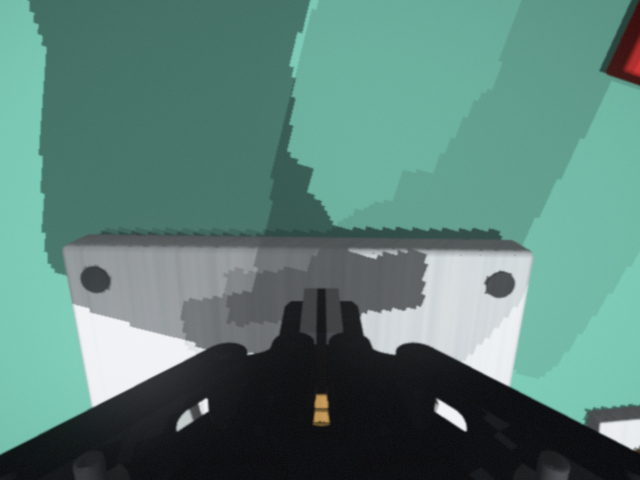

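send_rows(
  increments=[
    [2,-8,-5,0,0.05,-0.07,1],
    [0,0,0,0,0,0,1],
    [7,2,0,0,0,0,1],
    [0,0,0,0,0,0,1],
  ],
)

```text
t: 4.32
tcp_pos: [474.6, 68.6, 48.5]
ee_rot: [-0.413, 3.108, 0.002]
force: [-0.2, 0.1, -0.5]
opening: 0.1
```

```bash
cat >> st.py <<'E'
def cc(o):
    a=np.radians(15.2);d=np.array([np.cos(a),np.sin(a)]);n=np.array([-d[1],d[0]]);v=o['tcp_pos'][:2]-np.array([442.5,61]);print('carrier',v@d-160,v@n,'Fx',o['force'][:2]@d,'Fy',o['force'][:2]@n)
E
python3 -c "
from st import *
o,R=st();cc(o)"
```

```text
t 4.33 q [-0.033  0.282 -0.485  0.798  0.002 -0.298] p [474.6    68.578  48.515] yaw_y 105.15 toolz [ 0.006  0.002 -1.   ] F [-0.206  0.142 -0.534] T [-0.036  0.028  0.024] op 0.11
carrier -127.03587305637285 -1.1030052959664571 Fx -0.16161187114457076 Fy 0.19054990129828586
```

send_rows(
  increments=[
    [5.8,1.6,0,0,0,0,1],
    [5.8,1.6,0,0,0,0,1],
    [5.8,1.6,0,0,0,0,1],
    [5.8,1.6,0,0,0,0,1],
  ],
)

```text
t: 4.82
tcp_pos: [496.3, 75.0, 48.2]
ee_rot: [-0.414, 3.114, 0.001]
force: [-7.4, -0.4, 5.7]
opening: 0.1
```

```bash
python3 -c "
from st import *
o,R=st();cc(o);shot('side','s3.png')"
```

```text
t 4.83 q [-0.018  0.318 -0.43   0.823  0.001 -0.282] p [496.271  75.02   48.234] yaw_y 105.14 toolz [ 0.     0.001 -1.   ] F [-7.378 -0.389  5.667] T [-0.443  1.325 -0.005] op 0.12
carrier -104.4339375373285 -0.568927241181914 Fx -7.222193382216035 Fy 1.5595192762575087
```

send_rows(
  increments=[
    [4.8,1.3,0,0,0,0,1],
    [4.8,1.3,0,0,0,0,1],
    [4.8,1.3,0,0,0,0,1],
  ],
)

```text
t: 5.25
tcp_pos: [508.2, 78.8, 47.6]
ee_rot: [0.413, -3.107, 0.0]
force: [-7.3, -2.3, 5.5]
opening: -0.1
```

```bash
python3 -c "
from st import *
o,R=st();cc(o);shot('side','s4.png')
import cv2
a=cv2.imread('pics/s4.png')[150:290,260:400];cv2.imwrite('pics/s4c.png',cv2.resize(a,None,fx=4.2,fy=4.2,interpolation=cv2.INTER_CUBIC))"
```

```text
t 5.25 q [-0.009  0.34  -0.396  0.842 -0.001 -0.273] p [508.242  78.807  47.57 ] yaw_y 105.14 toolz [-0.007 -0.001 -1.   ] F [-7.317 -2.334  5.466] T [-0.472  1.444 -0.064] op -0.12
carrier -91.88947946781235 -0.05263092028134153 Fx -7.672778915573373 Fy -0.3336038166504336
```

View pics/s4c.png

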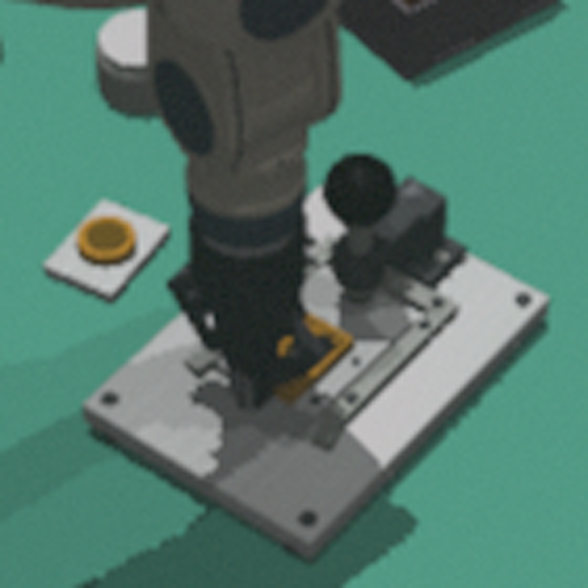

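send_rows(
  increments=[
    [3.5,1,0,0,0,0,1],
    [3.5,1,0,0,0,0,1],
  ],
)

```text
t: 5.55
tcp_pos: [513.9, 80.7, 47.2]
ee_rot: [0.412, -3.103, 0.001]
force: [-6.8, -1.9, 5.7]
opening: 0.2
```

send_rows(
  increments=[
    [2,0.5,0,0,0,0,1],
  ],
)

```text
t: 5.68
tcp_pos: [514.9, 81.1, 47.1]
ee_rot: [0.412, -3.101, 0.001]
force: [-7.6, -2.2, 5.7]
opening: 0.5
```

send_rows(
  increments=[
    [2,0.5,0,0,0,0,1],
  ],
)

```text
t: 5.8
tcp_pos: [515.9, 81.4, 47.0]
ee_rot: [0.412, -3.099, 0.002]
force: [-6.6, -2.4, 5.7]
opening: 0.2
```

send_rows(
  increments=[
    [3,0.8,0,0,0,0,1],
  ],
)

```text
t: 5.92
tcp_pos: [517.7, 82.0, 46.9]
ee_rot: [0.411, -3.096, 0.003]
force: [-6.5, -3.8, 6.9]
opening: 0.2
```

send_rows(
  increments=[
    [3,0.8,0,0,0,0,1],
  ],
)

```text
t: 6.05
tcp_pos: [519.5, 82.5, 46.7]
ee_rot: [0.411, -3.094, 0.004]
force: [-6.7, -3.2, 5.9]
opening: 0.3
```

send_rows(
  increments=[
    [3,0.8,0,0,0,0,1],
  ],
)

```text
t: 6.18
tcp_pos: [519.8, 82.6, 46.5]
ee_rot: [0.409, -3.088, 0.006]
force: [-18.3, -7.6, 14.6]
opening: -0.2
```

send_rows(
  increments=[
    [2.5,0.7,0,0,0,0,1],
  ],
)

```text
t: 6.3
tcp_pos: [519.7, 82.6, 46.3]
ee_rot: [0.408, -3.083, 0.008]
force: [-12.5, -5.1, 10.1]
opening: 0.1
```

```bash
python3 -c "
from st import *
o,R=st();cc(o)"
```

```text
t 6.3 q [ 0.003  0.373 -0.347  0.882 -0.009 -0.26 ] p [519.742  82.635  46.267] yaw_y 105.09 toolz [-0.031 -0.009 -0.999] F [-12.545  -5.094  10.113] T [-1.023  2.404 -0.054] op 0.09
carrier -79.78795824730503 0.626480596057732 Fx -13.442049476557168 Fy -1.626100429921745
```

send_rows(
  increments=[
    [-8,-2.2,0,0,0,0,1],
    [-10,-2.7,0,0.05,-0.18,0,1],
    [-8,-2,30,0,0,0,1],
    [0,0,50,0,0,0,0],
    [0,0,55,0,0,0,0],
  ],
)

```text
t: 6.92
tcp_pos: [491.0, 76.0, 180.6]
ee_rot: [0.413, -3.111, -0.003]
force: [0.9, 0.0, 1.0]
opening: 35.9
```

send_rows(
  increments=[
    [0,0,55,0,0,0,0],
    [-10,0,15,0,0,0,0],
    [-10,0,0,0,0,0,0],
    [0,0,0,0,0,0,0],
  ],
)

```text
t: 7.42
tcp_pos: [470.8, 76.3, 254.9]
ee_rot: [-0.413, 3.111, 0.003]
force: [-0.4, -0.3, -0.3]
opening: 85.4
```

```bash
python3 - <<'E'
from st import *
o,R=st();cc(o)
for c in ['wrist','side','top']:
    shot(c,c+'5.png')
    for n in ['die','ball_centre']: print(c,n,[(np.round(d['rect'],1).tolist(),round(d['confidence'],2)) for d in ctrl.find_in(c,n)])
a=cv2.imread('pics/side5.png')[150:290,260:400];a=cv2.resize(a,None,fx=4,fy=4,interpolation=cv2.INTER_CUBIC)
b=cv2.imread('pics/top5.png')[145:285,235:350];b=cv2.resize(b,(int(115*4),560),interpolation=cv2.INTER_CUBIC)
cv2.imwrite('pics/c5.png',cv2.resize(np.hstack([a,b]),(800,440)));cv2.imwrite('pics/s5c.png',a)
E
```

```text
t 7.42 q [-0.017  0.128 -0.115  1.325  0.002 -0.281] p [470.82   76.256 254.853] yaw_y 105.14 toolz [ 0.003  0.002 -1.   ] F [-0.418 -0.299 -0.308] T [-0.003  0.016 -0.06 ] op 85.4
carrier -128.67068808258207 7.296863717216922 Fx -0.4822333369911618 Fy -0.1788968574872376
wrist die [([7.9, 23.6, 124.6, 162.9], 0.86), ([267.6, 263.7, 87.4, 114.9], 0.73), ([451.9, 0.0, 167.1, 127.3], 0.73)]
wrist ball_centre [([286.0, 350.6, 49.6, 74.8], 0.88), ([201.6, 172.6, 218.2, 247.0], 0.7), ([267.1, 265.4, 88.5, 112.3], 0.6), ([464.4, 261.7, 62.2, 74.4], 0.23)]
side die [([209.9, 236.4, 46.2, 39.8], 0.97), ([328.3, 298.7, 56.8, 40.2], 0.89), ([314.3, 217.3, 47.1, 33.2], 0.61)]
side ball_centre [([337.9, 185.6, 19.7, 37.6], 0.62), ([215.9, 151.8, 41.7, 33.4], 0.44)]
top die [([270.5, 186.0, 38.5, 24.3], 0.9), ([373.3, 246.7, 43.4, 49.2], 0.79), ([214.3, 303.9, 32.4, 36.9], 0.65)]
top ball_centre [([276.2, 181.1, 18.6, 22.7], 0.8)]
```

View pics/wrist5.png

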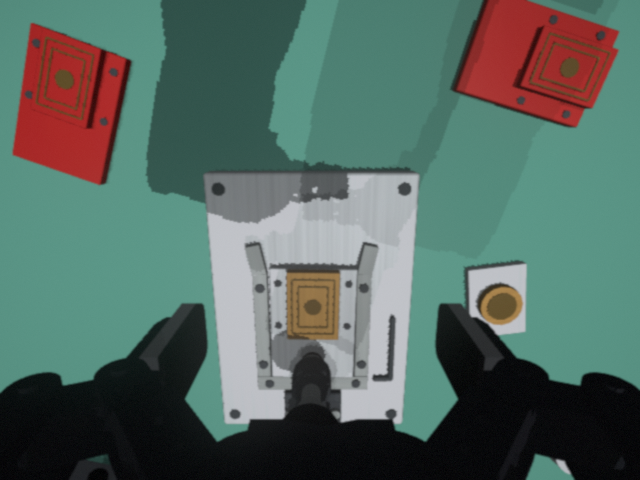

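View pics/c5.png

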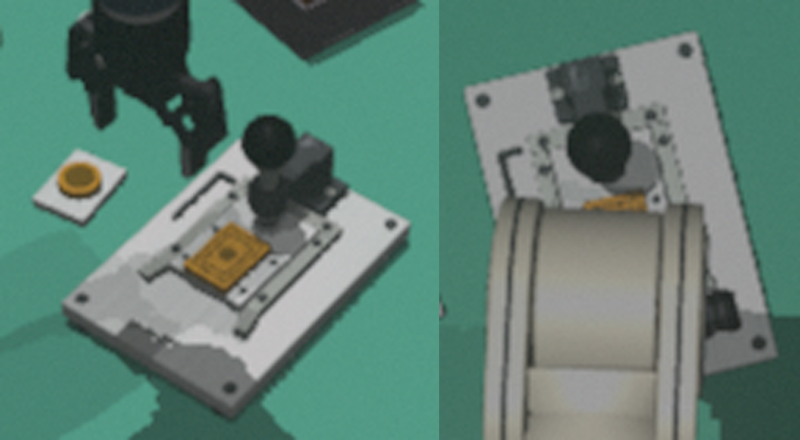

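```bash
python3 - <<'E'
from st import *
from fit import rigid
r=shot('wrist');
C=[(420,173),(205,173),(225,424),(401,421)]
P=np.array([(-160,100),(-160,-100),(120,-100),(120,100)],float)
Q=[atz(r,*c,28)[:2] for c in C];a,R,t=rigid(P,Q);print(np.degrees(a),t);print([R@p+t-q for p,q in zip(P,Q)])
f=lambda u,v,z:R.T@(atz(r,u,v,z)[:2]-t)
print('die front',f(271,267,40),f(357,266,40),'block',f(286,271,50),f(339,271,50),f(340,339,50),f(288,341,50),'rail front stop edge',f(272,378,38),f(354,377,38))
for w in [(25,0,148),(25,0,93),(25,0,60)]: print(w,proj(r,[*(R@w[:2]+t),w[2]]))
img=cv2.imread('pics/wrist5.png')[240:440,200:430];cv2.imwrite('pics/w5c.png',cv2.resize(img,None,fx=3,fy=3,interpolation=cv2.INTER_CUBIC))
E
```

```text
15.20051405656943 [599.45 101.61]
[array([-1.42,  0.27]), array([-0.66, -2.24]), array([-0.47, -0.87]), array([2.55, 2.84])]
die front [-71.34 -39.17] [-72.31  42.69] block [-71.12 -24.04] [-71.09  25.12] [ 0.07 27.02] [  2.25 -23.97] rail front stop edge [ 53.29 -42.95] [52.14 42.96]
(25, 0, 148) [310.  436.9]
(25, 0, 93) [311.62 389.33]
(25, 0, 60) [312.38 367.17]
```

View pics/w5c.png

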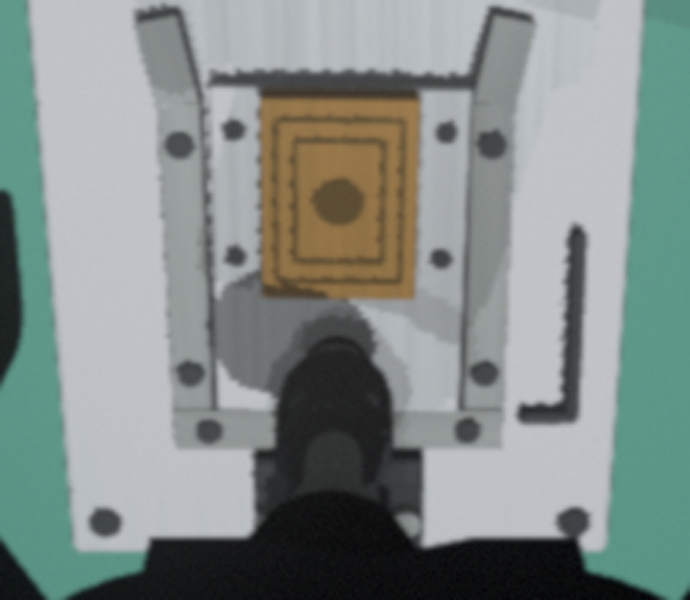

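```bash
python3 - <<'E'
from st import *
o,R=st();r=shot('wrist');p=o['tcp_pos']
for z in (-30,-19,-8,0,5,11,15,20): print(z,'shut',proj(r,p+R@[0,0,z]),'shut front x11',proj(r,p+R@[11,0,z]),'open y42',proj(r,p+R@[11,42.5,z]))
E
python3 - <<'E'
import cv2
a=cv2.imread('pics/wrist5.png')[270:480,90:560];cv2.imwrite('pics/o.png',cv2.resize(a,None,fx=1.7,fy=1.7))
a=cv2.imread('pics/w1.png')[270:480,200:450];cv2.imwrite('pics/o2.png',cv2.resize(a,None,fx=2.8,fy=2.8))
E
```

```text
t 7.92 q [-0.017  0.129 -0.111  1.326  0.002 -0.281] p [472.001  76.17  255.663] yaw_y 105.13 toolz [ 0.004  0.002 -1.   ] F [ 0.334 -0.681  0.879] T [ 0.018  0.017 -0.007] op 85.23
-30 shut [323.012 370.619] shut front x11 [323.102 338.341] open y42 [467.103 338.468]
-19 shut [322.847 350.514] shut front x11 [322.925 320.467] open y42 [454.774 320.585]
-8 shut [322.707 333.469] shut front x11 [322.776 305.376] open y42 [444.363 305.484]
0 shut [322.618 322.617] shut front x11 [322.681 295.797] open y42 [437.755 295.9  ]
5 shut [322.567 316.395] shut front x11 [322.627 290.314] open y42 [433.973 290.414]
11 shut [322.51 309.43] shut front x11 [322.566 284.186] open y42 [429.746 284.282]
15 shut [322.474 305.063] shut front x11 [322.528 280.349] open y42 [427.099 280.444]
20 shut [322.432 299.89 ] shut front x11 [322.483 275.808] open y42 [423.967 275.9  ]
```

View pics/o.png

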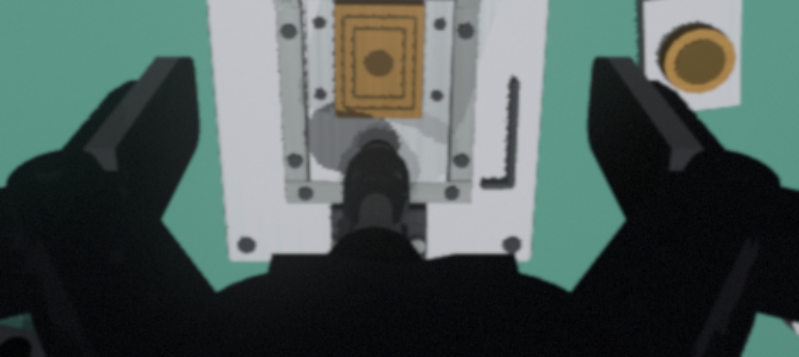

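View pics/o2.png

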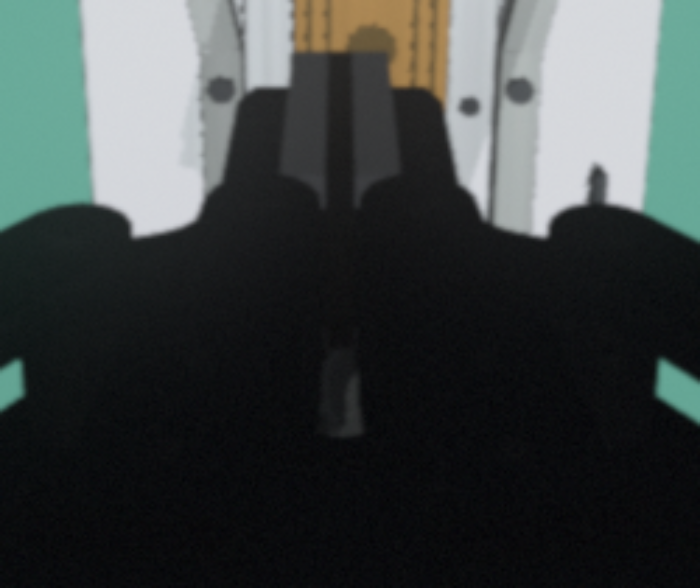

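send_rows(
  increments=[
    [30,6,0,0,0,1,0],
    [30,6,0,0,0,1,0],
    [30,6,0,0,0,1,0],
    [30,6,0,0,0,1,0],
    [25,6,0,0,0,1,0],
  ],
)

```text
t: 8.6
tcp_pos: [620.3, 106.9, 256.5]
ee_rot: [-1.723, 2.621, 0.005]
force: [-0.3, -0.3, 0.2]
opening: 85.3
```

send_rows(
  increments=[
    [5,0,0,0,0,1,0],
    [0,0,0,0,0,0,0],
  ],
)

```text
t: 8.85
tcp_pos: [627.0, 107.2, 254.8]
ee_rot: [-1.952, 2.457, 0.007]
force: [0.2, -0.7, -1.1]
opening: 85.6
```

```bash
python3 - <<'E'
from st import *
o,R=st();cc(o)
shot('wrist','w6.png');shot('side')
print([(np.round(d['rect'],1).tolist(),round(d['confidence'],2)) for d in ctrl.find_in('side','ball_centre')])
E
```

```text
t 8.85 q [ 0.035  0.407  0.274  1.437  0.006 -1.308] p [627.032 107.202 254.796] yaw_y 166.95 toolz [-0.     0.006 -1.   ] F [ 0.202 -0.666 -1.073] T [0.039 0.041 0.043] op 85.55
carrier 30.190004157045593 -3.7967414374634743 Fx 0.01984005720396098 Fy -0.6958183779506529
[([335.7, 184.7, 21.0, 36.9], 0.83)]
```

View pics/w6.png

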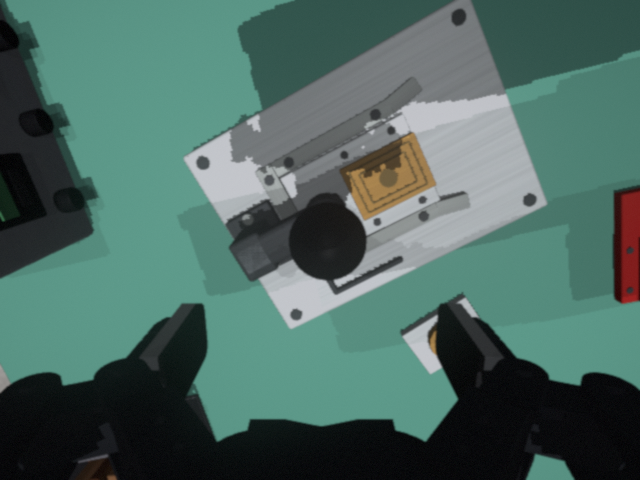

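```bash
python3 - <<'E'
from st import *
from fit import rigid
o,R=st()
r=shot('wrist','w7.png')
g=cv2.cvtColor(r['pixels'],cv2.COLOR_RGB2GRAY)
for c in (cv2.HoughCircles(g,cv2.HOUGH_GRADIENT,1,50,param1=80,param2=15,minRadius=30,maxRadius=48)[0][:4]): print(c,atz(r,c[0],c[1],148))
C=[(185,158),(291,328),(547,206),(468,-4)]
P=np.array([(120,-100),(120,100),(-160,100),(-160,-100)],float)
Q=[atz(r,*c,28)[:2] for c in C[:3]];a,Rr,t=rigid(P[:3],Q);print(np.degrees(a),t,[Rr@p+t-q for p,q in zip(P,Q)],Rr@[25,0]+t)
E
```

```text
t 9.0 q [ 0.03  0.41  0.27  1.44  0.01 -1.31] p [626.35 107.18 255.4 ] yaw_y 166.79 toolz [ 0.    0.01 -1.  ] F [ 0.57  0.45 -0.05] T [ 0.04 -0.02  0.  ] op 85.4
[326.5 240.5  38.4] [622.71 107.31 148.  ]
[376.5 163.5  38.6] [582.28  66.71 148.  ]
[239.5 174.5  40.7] [665.07  54.15 148.  ]
[400.5 235.5  35.2] [575.87 114.84 148.  ]
14.802316233033148 [596.8  101.21] [array([ 1.75, -2.15]), array([1.32, 2.12]), array([-3.07,  0.03])] [620.97 107.59]
```

send_rows(
  increments=[
    [-4.7,0,-10,-0.03,0,0,0],
    [0,0,-30,0,0,0,0],
    [0,0,-30,0,0,0,0],
    [0,0,-30,0,0,0,0],
    [0,0,-14,0,0,0,0],
  ],
)

```text
t: 9.68
tcp_pos: [618.6, 107.1, 139.0]
ee_rot: [-1.942, 2.465, -0.004]
force: [-1.0, -0.1, 0.2]
opening: 85.8
```

send_rows(
  increments=[
    [0,0,0,0,0,0,0],
  ],
)

```text
t: 9.8
tcp_pos: [617.9, 107.1, 138.4]
ee_rot: [-1.942, 2.467, -0.003]
force: [0.5, -0.5, -0.1]
opening: 85.5
```

```bash
python3 - <<'E'
from st import *
o,R=st();cc(o)
shot('wrist','w8.png')
E
```

```text
t 9.8 q [ 0.038  0.431  0.014  1.15  -0.001 -1.296] p [617.927 107.105 138.408] yaw_y 166.43 toolz [ 0.003 -0.    -1.   ] F [ 0.517 -0.453 -0.105] T [-0.037 -0.037  0.017] op 85.5
carrier 21.37824967563833 -1.5030215840932968 Fx 0.3802962982879571 Fy -0.5730467685938047
```

View pics/w8.png

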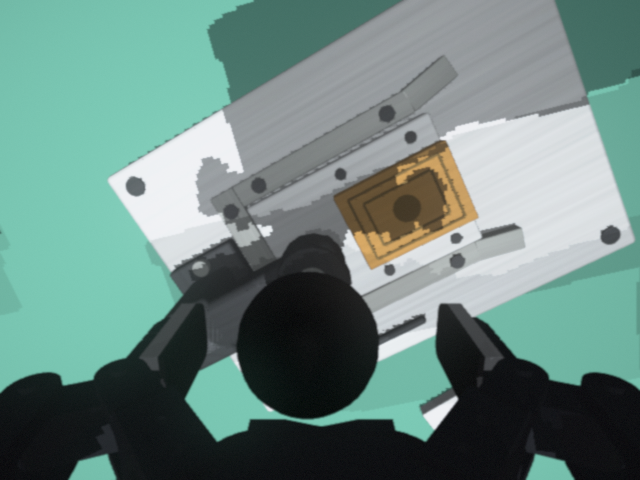

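```bash
python3 - <<'E'
from st import *
o,R=st()
r=shot('wrist')
w=atz(r,308,344,148);print(w,R.T@(w-o['tcp_pos']))
E
```

```text
t 9.85 q [ 0.038  0.431  0.015  1.151 -0.001 -1.296] p [618.285 107.135 139.155] yaw_y 166.43 toolz [ 0.004 -0.    -1.   ] F [0.027 0.105 0.065] T [0.042 0.015 0.002] op 85.45
[623.595 109.176 148.   ] [-3.233 -4.716 -8.825]
```

send_rows(
  increments=[
    [4.7,1.6,-1,0,0,0,0],
    [0,0,0,0,0,0,0.3],
    [0,0,0,0,0,0,1],
    [0,0,0,0,0,0,1],
    [0,0,0,0,0,0,1],
  ],
  squeeze=25,
)

```text
t: 10.52
tcp_pos: [623.6, 109.3, 141.4]
ee_rot: [-1.941, 2.464, -0.006]
force: [-0.7, 0.9, -1.5]
opening: 48.2
```

```bash
python3 - <<'E'
from st import *
o,R=st();print('tool F',R.T@o['force'])
shot('wrist','w9.png')
E
```

```text
t 10.53 q [ 0.041  0.437  0.031  1.158 -0.    -1.293] p [623.555 109.341 141.435] yaw_y 166.46 toolz [ 0.007  0.    -1.   ] F [-0.695  0.934 -1.511] T [-0.1   -0.431 -0.052] op 48.19
tool F [-0.742  0.904  1.506]
```

View pics/w9.png

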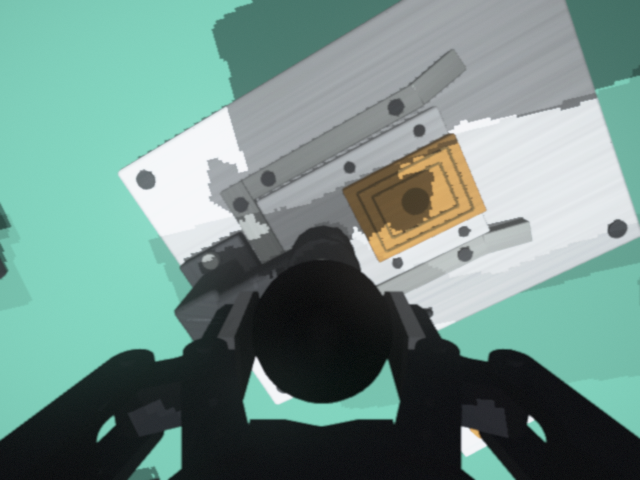

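send_rows(
  increments=[
    [0,0,-3.5,0,0.04,0,1],
    [0,0,-1,0,0,0,1],
    [0,0,0,0,0,0,1],
  ],
  squeeze=40,
)

```text
t: 10.95
tcp_pos: [623.4, 109.4, 141.3]
ee_rot: [-1.943, 2.465, -0.003]
force: [-1.0, -0.2, -5.0]
opening: 48.0
```

send_rows(
  increments=[
    [0,0,0,0,0,0,1],
    [0,0,0,0,0,0,1],
  ],
  squeeze=75,
)

```text
t: 11.2
tcp_pos: [623.5, 109.4, 141.4]
ee_rot: [-1.943, 2.465, -0.002]
force: [-2.8, -0.2, 1.6]
opening: 47.2
```

```bash
python3 - <<'E'
from st import *
o,R=st();print('tool F',R.T@o['force'],'T',R.T@o['torque'])
E
```

```text
t 11.2 q [ 0.041  0.439  0.034  1.163  0.    -1.294] p [623.458 109.435 141.413] yaw_y 166.47 toolz [ 0.003  0.001 -1.   ] F [-2.84  -0.196  1.59 ] T [0.014 0.543 0.037] op 47.21
tool F [ 0.853  2.71  -1.599] T [-0.531  0.114 -0.037]
```

```bash
python3 - <<'E'
from st import *
o,R=st()
shot('side','s10.png')
a=cv2.imread('pics/s10.png')[110:250,280:420];cv2.imwrite('pics/s10c.png',cv2.resize(a,None,fx=4,fy=4,interpolation=cv2.INTER_CUBIC))
E
```

```text
t 11.2 q [ 0.041  0.439  0.034  1.163  0.    -1.294] p [623.458 109.435 141.413] yaw_y 166.47 toolz [ 0.003  0.001 -1.   ] F [-2.84  -0.196  1.59 ] T [0.014 0.543 0.037] op 47.21
```

View pics/s10c.png

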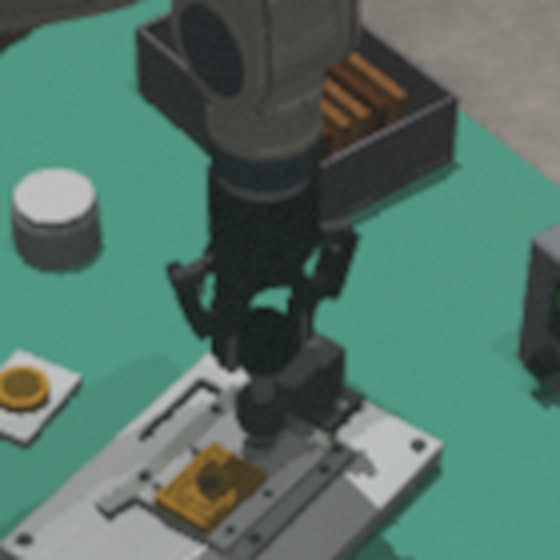

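send_rows(
  increments=[
    [0,0,-0.2,0,0,-0.6,1],
    [0,0,-0.2,0,0,-0.6,1],
  ],
)

```text
t: 11.5
tcp_pos: [623.7, 109.4, 141.0]
ee_rot: [-1.667, 2.659, -0.003]
force: [-1.8, -0.5, 2.0]
opening: 47.1
```

```bash
python3 - <<'E'
from st import *
o,R=st();print('tool F',R.T@o['force'],'T',R.T@o['torque'])
shot('wrist','w11.png')
E
```

```text
t 11.5 q [ 0.041  0.439  0.034  1.162 -0.    -1.079] p [623.687 109.386 141.012] yaw_y 154.18 toolz [ 0.004 -0.    -1.   ] F [-1.824 -0.534  2.014] T [-0.064  0.406  0.16 ] op 47.07
tool F [ 1.273  1.402 -2.021] T [-0.337  0.234 -0.16 ]
```

send_rows(
  increments=[
    [0,0,-0.3,0,0,-0.8,1],
    [0,0,-0.3,0,0,-0.8,1],
    [0,0,-0.3,0,0,-0.8,1],
  ],
)

```text
t: 11.92
tcp_pos: [624.1, 109.1, 140.2]
ee_rot: [-1.061, 2.954, -0.005]
force: [-2.0, -0.6, 2.6]
opening: 47.1
```

```bash
cat > tq.py <<'E'
from st import *
o=ctrl.get_obs();R=Ro.from_rotvec(o['ee_rot']).as_matrix()
print('t',round(o['t'],2),'p',o['tcp_pos'],'yaw',round(np.degrees(np.arctan2(R[1,1],R[0,1])),2),'tz',R[:2,2],'F',o['force'],'T',o['torque'],'op',round(o['opening'],1),'q6',o['joint_positions'][5])
E
python3 tq.py
```

```text
t 11.93 p [624.069 109.088 140.214] yaw 129.49 tz [ 0.004 -0.002] F [-2.034 -0.631  2.643] T [-0.076  0.459  0.214] op 47.1 q6 -0.6474338648658623
```

send_rows(
  increments=[
    [0,0,-0.3,0,0,-0.8,1],
  ],
)

```text
t: 12.05
tcp_pos: [624.1, 109.0, 139.9]
ee_rot: [-0.848, 3.023, -0.006]
force: [-1.5, -0.8, 1.6]
opening: 46.9
```

```bash
python3 tq.py; python3 tq.py;
```

```text
t 12.05 p [624.145 108.958 139.925] yaw 121.33 tz [ 0.003 -0.003] F [-1.536 -0.802  1.608] T [-0.155  0.461  0.183] op 46.9 q6 -0.5048893464037352
t 12.05 p [624.145 108.958 139.925] yaw 121.33 tz [ 0.003 -0.003] F [-1.536 -0.802  1.608] T [-0.155  0.461  0.183] op 46.9 q6 -0.5048893464037352
```

send_rows(
  increments=[
    [0,0,-0.3,0,0,-0.8,1],
  ],
)

```text
t: 12.18
tcp_pos: [624.2, 108.8, 139.7]
ee_rot: [-0.631, 3.076, -0.007]
force: [-2.0, -0.8, 3.8]
opening: 46.9
```

```bash
python3 tq.py
```

```text
t 12.18 p [624.247 108.824 139.668] yaw 113.17 tz [ 0.003 -0.004] F [-1.995 -0.803  3.806] T [-0.134  0.52   0.24 ] op 46.9 q6 -0.36238366176791076
```

send_rows(
  increments=[
    [0,0,-0.3,0,0,-0.8,1],
  ],
)

```text
t: 12.3
tcp_pos: [624.3, 108.6, 139.4]
ee_rot: [-0.41, 3.113, -0.007]
force: [-2.6, -1.1, 3.3]
opening: 46.7
```

```bash
python3 tq.py
```

```text
t 12.3 p [624.314 108.649 139.398] yaw 105.01 tz [ 0.002 -0.004] F [-2.58  -1.082  3.348] T [-0.1    0.503  0.164] op 46.7 q6 -0.21987946194151844
```

send_rows(
  increments=[
    [0,0,-0.3,0,0,-0.8,1],
  ],
)

```text
t: 12.42
tcp_pos: [624.3, 108.5, 139.1]
ee_rot: [-0.188, 3.135, -0.008]
force: [-2.4, -1.3, 3.1]
opening: 47.3
```

```bash
python3 tq.py
```

```text
t 12.43 p [624.35  108.529 139.114] yaw 96.85 tz [ 0.002 -0.005] F [-2.358 -1.297  3.11 ] T [-0.08   0.542  0.144] op 47.3 q6 -0.07745594335833608
```

send_rows(
  increments=[
    [0,0,-0.3,0,0,-0.8,1],
    [0,0,-0.3,0,0,-0.8,1],
  ],
)

```text
t: 12.68
tcp_pos: [624.4, 108.2, 138.6]
ee_rot: [0.26, 3.13, -0.009]
force: [-3.8, -0.8, 3.4]
opening: 47.0
```

```bash
python3 tq.py
```

```text
t 12.68 p [624.359 108.179 138.556] yaw 80.52 tz [ 0.    -0.006] F [-3.827 -0.782  3.351] T [-0.128  0.519  0.16 ] op 47.0 q6 0.20729621343951388
```

send_rows(
  increments=[
    [0,0,-0.3,0,0,-0.8,1],
    [0,0,-0.3,0,0,-0.8,1],
  ],
)

```text
t: 12.92
tcp_pos: [624.3, 107.8, 138.0]
ee_rot: [-0.701, -3.062, 0.01]
force: [-2.6, -0.7, 3.3]
opening: 47.4
```

```bash
python3 tq.py
```

```text
t 12.93 p [624.254 107.837 138.032] yaw 64.19 tz [-0.002 -0.006] F [-2.586 -0.715  3.263] T [-0.135  0.577  0.171] op 47.4 q6 0.4918225985534569
```

send_rows(
  increments=[
    [0,0,-0.3,0,0,-0.8,1],
    [0,0,-0.3,0,0,-0.8,1],
  ],
)

```text
t: 13.18
tcp_pos: [624.1, 107.6, 137.4]
ee_rot: [-1.128, -2.93, 0.011]
force: [-3.6, -0.7, 3.4]
opening: 47.1
```

```bash
python3 tq.py
```

```text
t 13.18 p [624.1   107.563 137.444] yaw 47.87 tz [-0.004 -0.006] F [-3.609 -0.692  3.398] T [-0.079  0.558  0.119] op 47.1 q6 0.7760416348100011
```

send_rows(
  increments=[
    [0,0,-0.3,0,0,-0.8,1],
    [0,0,-0.3,0,0,-0.8,1],
  ],
)

```text
t: 13.42
tcp_pos: [623.9, 107.3, 136.9]
ee_rot: [-1.532, -2.739, 0.011]
force: [-4.1, -0.3, 4.9]
opening: 47.0
```

```bash
python3 tq.py
```

```text
t 13.43 p [623.87  107.316 136.916] yaw 31.55 tz [-0.006 -0.005] F [-4.103 -0.324  4.85 ] T [-0.07   0.612  0.151] op 47.0 q6 1.060022526656345
```

send_rows(
  increments=[
    [0,0,-0.3,0,0,-0.8,1],
    [0,0,-0.3,0,0,-0.8,1],
  ],
)

```text
t: 13.68
tcp_pos: [623.6, 107.2, 136.4]
ee_rot: [-1.905, -2.493, 0.011]
force: [-3.4, -0.2, 3.1]
opening: 47.1
```

```bash
python3 tq.py
```

```text
t 13.68 p [623.603 107.157 136.401] yaw 15.24 tz [-0.008 -0.003] F [-3.396 -0.193  3.124] T [-0.024  0.522  0.23 ] op 47.1 q6 1.3438002728709346
```

send_rows(
  increments=[
    [0,0,-0.3,0,0,-0.8,1],
  ],
)

```text
t: 13.8
tcp_pos: [623.4, 107.1, 136.1]
ee_rot: [-2.077, -2.351, 0.011]
force: [-4.0, -0.2, 4.0]
opening: 47.5
```

```bash
python3 tq.py
```

```text
t 13.8 p [623.447 107.129 136.087] yaw 7.08 tz [-0.008 -0.002] F [-3.972 -0.226  3.974] T [-0.097  0.491  0.169] op 47.5 q6 1.4855474493224208
```

send_rows(
  increments=[
    [0,0,-0.3,0,0,-0.8,1],
  ],
)

```text
t: 13.92
tcp_pos: [623.3, 107.1, 135.8]
ee_rot: [-2.238, -2.197, 0.011]
force: [-4.5, -0.4, 3.6]
opening: 47.2
```

```bash
python3 tq.py
```

```text
t 13.93 p [623.308 107.082 135.834] yaw -1.07 tz [-0.009 -0.001] F [-4.456 -0.382  3.637] T [-0.06   0.496  0.165] op 47.2 q6 1.6273308293777478
```

send_rows(
  increments=[
    [0,0,-0.3,0,-0.03,-0.8,1],
    [0,0,-0.3,0,0,-0.8,1],
  ],
)

```text
t: 14.18
tcp_pos: [622.7, 107.2, 135.3]
ee_rot: [-2.529, -1.858, 0.005]
force: [-2.5, 0.5, 4.1]
opening: 47.1
```

```bash
python3 tq.py
```

```text
t 14.18 p [622.74  107.155 135.307] yaw -17.37 tz [-0.005  0.001] F [-2.476  0.492  4.07 ] T [0.044 0.646 0.217] op 47.1 q6 1.9113115163793717
```

send_rows(
  increments=[
    [0,0,-0.3,0,-0.03,-0.8,1],
    [0,0,-0.3,0,0,-0.8,1],
  ],
)

```text
t: 14.42
tcp_pos: [622.3, 107.4, 134.8]
ee_rot: [-2.768, -1.482, -0.001]
force: [-2.1, 0.2, 3.5]
opening: 47.1
```

```bash
python3 tq.py
```

```text
t 14.43 p [622.302 107.409 134.761] yaw -33.68 tz [0.    0.002] F [-2.103  0.173  3.475] T [0.142 0.741 0.179] op 47.1 q6 2.1959717836051214
```

send_rows(
  increments=[
    [0,0,0,0,0,0,0],
    [0,0,0,0,0,0,0],
    [0,0,0,0,0,0,0],
  ],
)

```text
t: 14.8
tcp_pos: [623.1, 107.3, 134.3]
ee_rot: [-2.763, -1.493, -0.002]
force: [0.4, 0.1, -0.4]
opening: 85.5
```

send_rows(
  increments=[
    [0,0,0,0,0,1,0],
    [0,0,0,0,0,1,0],
    [0,0,0,0,0,1,0],
    [0,0,0,0,0,1,0],
    [0,0,0,0,0,1,0],
  ],
)

```text
t: 15.42
tcp_pos: [623.9, 107.1, 134.1]
ee_rot: [-1.828, -2.554, -0.002]
force: [-0.2, -0.2, -0.3]
opening: 85.6
```

send_rows(
  increments=[
    [0,0,0,0,0,1,0],
    [0,0,0,0,0,1,0],
    [0,0,0,0,0,1,0],
    [0,0,0,0,0,1,0],
    [0,0,0,0,0,1,0],
  ],
)

```text
t: 16.05
tcp_pos: [624.6, 107.0, 133.9]
ee_rot: [-0.519, -3.098, -0.002]
force: [-0.3, -0.5, 0.0]
opening: 85.7
```

send_rows(
  increments=[
    [0,0,0,0,0,1,0],
    [0,0,0,0,0,1,0],
    [0,0,0,0,0,1,0],
    [0,0,0,0,0,0,0],
  ],
)

```text
t: 16.55
tcp_pos: [625.2, 106.9, 133.8]
ee_rot: [0.337, -3.123, -0.002]
force: [0.2, 0.4, -0.1]
opening: 85.5
```

```bash
python3 tq.py; python3 - <<'E'
from st import *
shot('wrist','w12.png')
E
```

```text
t 16.55 p [625.243 106.854 133.844] yaw 102.32 tz [-0.     0.001] F [ 0.156  0.421 -0.109] T [-0.03  -0.006 -0.031] op 85.5 q6 -0.17847960987558817
```

View pics/w12.png

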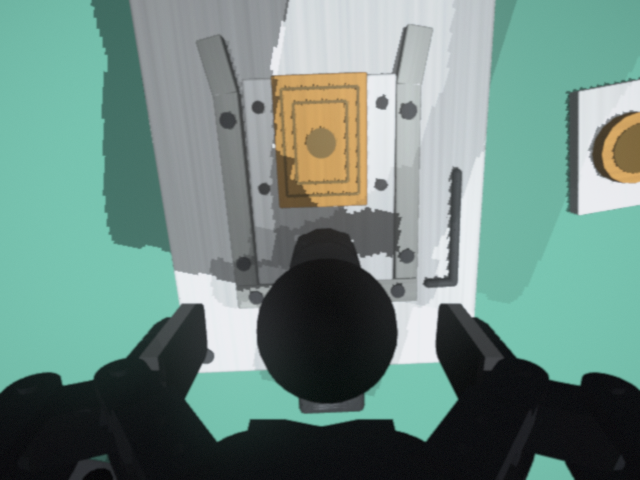

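```bash
python3 - <<'E'
from st import *
o,R=st()
r=shot('wrist')
for z in (148,141.3):
    w=atz(r,327,331,z);print(w,R.T@(w-o['tcp_pos']))
E
```

```text
t 16.6 q [ 0.037  0.448  0.028  1.152  0.001 -0.176] p [625.217 106.831 133.827] yaw_y 102.17 toolz [-0.     0.001 -1.   ] F [-0.266  0.07  -0.095] T [-0.049 -0.018 -0.044] op 85.91
[620.567 107.248 148.   ] [  4.459   1.405 -14.171]
[624.241 108.17  141.3  ] [ 0.672  1.524 -7.471]
```

send_rows(
  increments=[
    [-1.3,1.4,-1,0,0,0,0],
    [0,0,0,0,0,0,0.3],
    [0,0,0,0,0,0,1],
    [0,0,0,0,0,0,1],
  ],
  squeeze=40,
)

```text
t: 17.15
tcp_pos: [623.8, 108.4, 133.0]
ee_rot: [-0.324, 3.125, 0.002]
force: [-1.8, 0.3, 2.9]
opening: 48.1
```

send_rows(
  increments=[
    [0,0,0,0,0,0,1],
    [0,0,0,0,0,0,1],
  ],
  squeeze=78,
)

```text
t: 17.4
tcp_pos: [623.8, 108.4, 133.3]
ee_rot: [-0.324, 3.124, 0.002]
force: [-0.2, 0.1, 1.3]
opening: 47.3
```

```bash
python3 tq.py
```

```text
t 17.4 p [623.818 108.403 133.339] yaw 101.83 tz [0.    0.001] F [-0.2    0.055  1.345] T [-0.027  0.01   0.048] op 47.3 q6 -0.16744858305768073
```

send_rows(
  increments=[
    [0,0,-0.3,0,0,-0.8,1],
  ],
)

```text
t: 17.52
tcp_pos: [623.9, 108.4, 133.1]
ee_rot: [-0.101, 3.139, 0.001]
force: [-0.2, 0.0, 3.3]
opening: 47.3
```

```bash
python3 tq.py
```

```text
t 17.52 p [623.866 108.356 133.136] yaw 93.69 tz [0.001 0.001] F [-0.238  0.038  3.263] T [-0.181  0.201  0.212] op 47.3 q6 -0.02532153240189438
```

send_rows(
  increments=[
    [0,0,-0.3,0,0,-0.8,1],
  ],
)

```text
t: 17.65
tcp_pos: [623.9, 108.3, 133.0]
ee_rot: [0.125, 3.138, 0.001]
force: [-1.1, -0.5, 3.7]
opening: 47.2
```

```bash
python3 tq.py
```

```text
t 17.65 p [623.854 108.28  132.975] yaw 85.44 tz [0.001 0.001] F [-1.122 -0.467  3.704] T [-0.141  0.232  0.238] op 47.2 q6 0.11871647983693823
```

send_rows(
  increments=[
    [0,0,-0.3,0,0,-0.8,1],
  ],
)

```text
t: 17.77
tcp_pos: [623.9, 108.1, 132.8]
ee_rot: [0.351, 3.121, 0.0]
force: [-1.7, -0.3, 3.5]
opening: 47.3
```

```bash
python3 tq.py
```

```text
t 17.77 p [623.878 108.145 132.845] yaw 77.18 tz [0.001 0.   ] F [-1.714 -0.269  3.467] T [-0.133  0.271  0.284] op 47.3 q6 0.2628637528942361
```

send_rows(
  increments=[
    [0,0,-0.3,0,0,-0.8,1],
  ],
)

```text
t: 17.9
tcp_pos: [623.8, 108.0, 132.7]
ee_rot: [0.574, 3.087, -0.0]
force: [-1.4, -0.1, 3.1]
opening: 47.0
```

```bash
python3 tq.py
```

```text
t 17.9 p [623.829 108.045 132.682] yaw 68.93 tz [ 0.001 -0.   ] F [-1.375 -0.089  3.147] T [-0.17   0.288  0.377] op 47.0 q6 0.40700482926418813
```

send_rows(
  increments=[
    [0,0,-0.2,0,0,-0.4,1],
  ],
)

```text
t: 18.02
tcp_pos: [623.8, 108.0, 132.6]
ee_rot: [0.687, 3.064, -0.0]
force: [-1.8, -1.3, 2.7]
opening: 47.1
```

```bash
python3 tq.py
```

```text
t 18.02 p [623.829 107.966 132.6  ] yaw 64.74 tz [ 0.001 -0.   ] F [-1.751 -1.275  2.702] T [-0.088  0.218  0.185] op 47.1 q6 0.47998239738323445
```

send_rows(
  increments=[
    [0,0,-0.2,0,0,-0.5,1],
  ],
)

```text
t: 18.15
tcp_pos: [623.8, 107.9, 132.5]
ee_rot: [0.823, 3.03, -0.001]
force: [-0.4, 0.4, 2.8]
opening: 47.2
```

```bash
python3 tq.py
```

```text
t 18.15 p [623.772 107.922 132.503] yaw 59.6 tz [ 0.001 -0.001] F [-0.408  0.416  2.849] T [-0.071  0.192  0.319] op 47.2 q6 0.5697435965923539
```

send_rows(
  increments=[
    [0,0,-0.2,0,0,-0.5,1],
  ],
)

```text
t: 18.27
tcp_pos: [623.7, 107.9, 132.4]
ee_rot: [0.959, 2.99, -0.001]
force: [-1.5, -0.8, 3.2]
opening: 47.0
```

```bash
python3 tq.py
```

```text
t 18.27 p [623.744 107.866 132.385] yaw 54.45 tz [ 0.001 -0.001] F [-1.513 -0.775  3.171] T [-0.072  0.285  0.362] op 47.0 q6 0.6596740425582619
```

```bash
cat > avg.py <<'E'
from st import *
L=[]
for i in range(8):
    ctrl.read_camera('wrist');o=ctrl.get_obs();L.append(o['torque'][2])
R=Ro.from_rotvec(o['ee_rot']).as_matrix()
print(np.array(L),np.mean(L),'yaw',np.degrees(np.arctan2(R[1,1],R[0,1])),'t',o['t'])
E
python3 avg.py
```

```text
[0.074 0.103 0.097 0.071 0.092 0.135 0.235 0.27 ] 0.13455638665498273 yaw 54.65866123444105 t 18.675
```

send_rows(
  increments=[
    [0,0,-0.2,0,0,-0.5,1],
  ],
)

```text
t: 18.8
tcp_pos: [623.7, 107.8, 132.3]
ee_rot: [1.084, 2.947, -0.001]
force: [-0.8, -1.4, 4.2]
opening: 47.1
```

```bash
python3 tq.py
```

```text
t 18.8 p [623.701 107.804 132.292] yaw 49.63 tz [ 0.001 -0.001] F [-0.752 -1.374  4.177] T [-0.166  0.421  0.398] op 47.1 q6 0.7438790056595322
```

send_rows(
  increments=[
    [0,0,-0.2,0,0,-0.5,1],
  ],
)

```text
t: 18.92
tcp_pos: [623.6, 107.7, 132.2]
ee_rot: [1.214, 2.896, -0.001]
force: [-3.2, -2.3, 3.8]
opening: 47.2
```

```bash
python3 tq.py
```

```text
t 18.93 p [623.646 107.747 132.198] yaw 44.52 tz [ 0.001 -0.001] F [-3.21  -2.3    3.781] T [-0.23   0.449  0.401] op 47.2 q6 0.8329859759524619
```

send_rows(
  increments=[
    [0,0,0,0,0,0,0],
    [0,0,0,0,0,0,0],
    [0,0,0,0,0,0,0],
    [0,0,0,0,0,0,0],
  ],
)

```text
t: 19.42
tcp_pos: [623.8, 107.9, 131.3]
ee_rot: [1.207, 2.9, -0.001]
force: [-0.2, -0.4, -0.5]
opening: 85.3
```

```bash
python3 tq.py; python3 - <<'E'
from st import *
shot('wrist','w13.png')
E
```

```text
t 19.43 p [623.798 107.857 131.265] yaw 44.8 tz [ 0.    -0.001] F [-0.184 -0.409 -0.545] T [-0.031 -0.027  0.024] op 85.3 q6 0.828251147355028
```

View pics/w13.png

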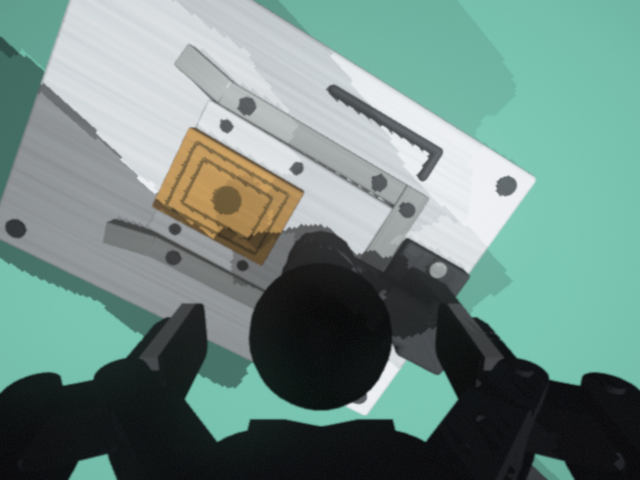

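send_rows(
  increments=[
    [0,0,0.5,0,0,0,0.3],
    [0,0,0,0,0,0,1],
    [0,0,0,0,0,0,1],
    [0,0,0,0,0,0,1],
    [0,0,0,0,0,0,1],
  ],
)

```text
t: 20.1
tcp_pos: [623.7, 107.8, 132.4]
ee_rot: [1.207, 2.899, -0.001]
force: [0.1, 0.4, 0.8]
opening: 46.7
```

```bash
python3 avg.py
```

```text
[ 0.005  0.003  0.013  0.007 -0.047 -0.026  0.095 -0.009] 0.005189506727742035 yaw 44.8142181341621 t 20.5
```

send_rows(
  increments=[
    [0,0,-0.2,0,0,-0.5,1],
  ],
)

```text
t: 20.62
tcp_pos: [623.7, 107.7, 132.3]
ee_rot: [1.334, 2.843, -0.001]
force: [-2.5, -2.1, 2.5]
opening: 46.9
```

```bash
python3 tq.py
```

```text
t 20.62 p [623.718 107.749 132.288] yaw 39.74 tz [ 0.001 -0.001] F [-2.533 -2.09   2.48 ] T [-0.127  0.202  0.294] op 46.9 q6 0.9164079146710559
```

send_rows(
  increments=[
    [0,0,-0.2,0,0,-0.5,1],
  ],
)

```text
t: 20.75
tcp_pos: [623.7, 107.7, 132.2]
ee_rot: [1.46, 2.78, -0.002]
force: [-2.5, -0.5, 2.6]
opening: 47.2
```

```bash
python3 tq.py
```

```text
t 20.75 p [623.652 107.678 132.168] yaw 34.6 tz [ 0.001 -0.002] F [-2.454 -0.451  2.595] T [-0.103  0.199  0.343] op 47.2 q6 1.0061623801892217
```

send_rows(
  increments=[
    [0,0,0,0,0,0,0],
    [0,0,0,0,0,0,0],
    [0,0,0,0,0,0,0],
    [0,0,0,0,0,0,0],
    [0,0,10,0,0,0,0],
  ],
)

```text
t: 21.38
tcp_pos: [623.4, 107.8, 141.5]
ee_rot: [-1.454, -2.785, 0.003]
force: [-0.4, 0.1, 0.0]
opening: 85.5
```

send_rows(
  increments=[
    [0,0,30,0,0,0,0],
    [0,0,40,0,0,0,0],
    [0,0,40,0,0,0,0],
    [-30,0,20,0,0,0,0],
    [-50,0,0,0,0,0,0],
  ],
)

```text
t: 22.0
tcp_pos: [543.8, 107.5, 278.1]
ee_rot: [1.453, 2.783, -0.001]
force: [-0.5, 0.2, -0.0]
opening: 85.6
```

send_rows(
  increments=[
    [-50,30,0,0,0,0,0],
    [-30,50,0,0,0,0,0],
    [0,60,0,0,0,0,0],
    [0,40,0,0,0,0,0],
    [0,0,0,0,0,0,0],
  ],
)

```text
t: 22.62
tcp_pos: [457.8, 291.5, 284.5]
ee_rot: [1.451, 2.777, 0.009]
force: [-0.2, -0.9, -0.8]
opening: 85.3
```

```bash
python3 tq.py; python3 - <<'E'
from st import *
shot('top','t14.png');shot('side','s14.png')
a=cv2.imread('pics/s14.png')[150:290,260:400];a=cv2.resize(a,(400,400),interpolation=cv2.INTER_CUBIC)
b=cv2.imread('pics/t14.png')[145:285,225:365];b=cv2.resize(b,(400,400),interpolation=cv2.INTER_CUBIC)
cv2.imwrite('pics/c14.png',np.hstack([a,b]))
E
```

```text
t 22.62 p [457.82  291.469 284.531] yaw 34.83 tz [0.01  0.001] F [-0.199 -0.947 -0.758] T [-0.037 -0.009  0.041] op 85.3 q6 1.3767707097727977
```

View pics/c14.png

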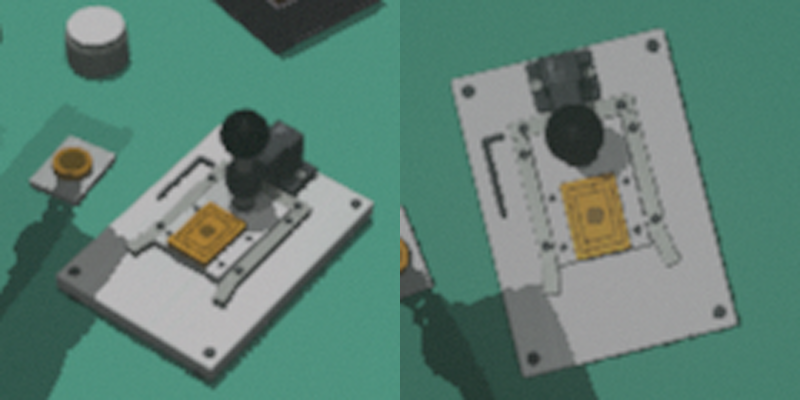

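View pics/t14.png

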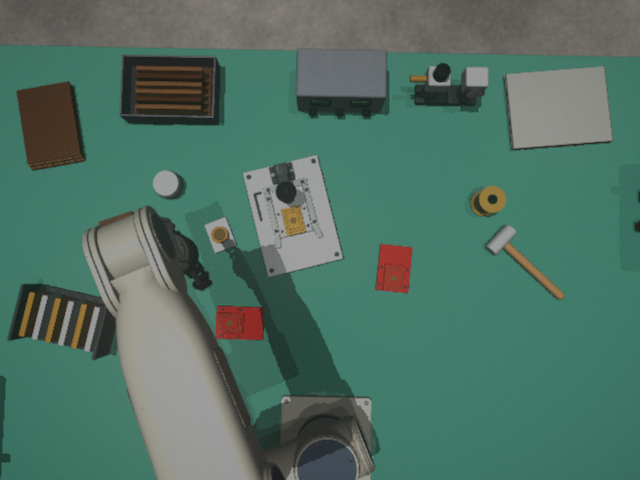

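The die sits home at top px (293,220), with the ball above its shoulder at (286,192). The visible bystanders have not moved, and the robot touches nothing.

```bash
python3 -c "
from bench import ctrl
print(ctrl.job_done())"
```

```text
the job is handed in; nothing more can be done
None
```

The die is home against the back stop and clamped. I handed the job in at about 23 s of the 72 s limit.

- **Die:** I pushed it about 35 mm. It stopped dead, the force rising from about 7 N to 18–20 N. The pictures put its front face at about carrier x = -71, where -70 is home.
- **Knob:** I turned it about 257° clockwise in two grips.
- **Tightness:** The turning torque rose from about 0.17 to 0.40 N m, which suggests roughly 130 N on the foot.
- **Re-check:** After letting go, I gripped again for about 10° more. The torque started at 0.29 and reached 0.34 N m, consistent with the expected 64 N holding load, and I released again.
- **Limits of the checks:** Single torque readings were noisy, about ±0.05 N m, and one stray reading fell to 0.185 N m. The load is therefore an estimate, well under 240 N. The cameras differed by up to 5 mm on position, so I centred each grip with the wrist camera instead.
- **Last pictures:** They show the die home and the robot clear. The bystanders look unmoved, except that the raised arm hid the screwdriver and the small brown leather stack from the top camera.

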